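Open the push-to-turn air tap

TASK

Open the bench air tap that has the long ribbed hose nozzle: its knob spins idly unless it is held pressed down, so press it down and, keeping it down, turn it counterclockwise (seen from above) until the white pointer lies over the nozzle, then let go. Leave the other tap, whose outlet is blanked off with a short hexagonal cap, as it is.

Things in the scene. Friction and masses are not known exactly. Their poses are not given: they have to be found in the camera images.
- nozzle_tap: the tap to open, fixed upright on the chest top: round aluminium body, 76 mm foot; black dial plate 100 mm across, top at 43 mm; white pointer over it; black knob on top. A level steel outlet, axis 22 mm up, ends 103 mm from the tap's axis in a ribbed nozzle 45 mm long, 20 mm thick. Origin: on the vertical axis, at the foot; z up; the nozzle points along -x. It may stand left or right.
- nozzle_tap_valve (a joint): angle (rad) of the nozzle tap's white pointer: 0 = closed, pointer along +y of the tap; grows counterclockwise seen from above; 1.57 = open, pointer over the nozzle; a stop at 1.62, where the knob slips if turned on. Starts between 0.25 and 0.6 and stays where left (friction 0.012 N m). Only the pressed knob turns it, one to one.
- nozzle_tap_fin (a point): where to grip the nozzle tap's knob: on the tap's axis, 90 mm above the chest top. The knob is a round flange 52 mm across, top at 70 mm, with an upright fin 12 mm thick and 44 mm long, from 70 to 102 mm. x runs along the fin, y across it, z up. The fin starts up to 40 degrees either side of the tap's x axis, unrelated to the pointer, and spins without end.
- nozzle_tap_press (a joint): how far the nozzle tap's knob is pressed down (m): 0 = up, 0.010 = on its stop. A spring resists: about 2 N, growing 0.4 N per mm; from 3 mm the clutch meets the valve and it grows 2.2 N per mm, to about 19 N at the stop. Pressed less than 3 mm the knob spins idly; pressed 6 mm or more it drives the valve. Let go, it springs up and the valve stays.
- blank_tap_pointer (a point): tip of the white pointer of the other tap, 45 mm from that tap's axis, 53 mm above the chest top; to be left where it is. That tap is alike but its outlet ends 68 mm from its axis in a smooth hexagonal steel cap 30 mm wide, 16 mm thick. The two taps' axes stand 240 mm or more apart.

How it is judged:
By the outcome, as a careful person would: the job done as asked, in the order asked, and still so for the second after the job is handed in, with the robot touching nothing.
It also fails if it takes over 32 s, if anything falls off the work surface, if the arm or the gripper's body presses on something with over 40 N, if the wrist force passes 120 N, or if a joint passes its speed limit or range.

ROBOT

A 6-joint arm with a two-finger parallel gripper is mounted at the origin on a cart in front of the work surface, level with it; the furniture and walls round the work are solid. World frame = base frame: x ahead of the robot, y to its left, z up, the work surface at z = 0. Lengths are in mm, angles in rad, forces in N, time in s.
With the tool pointing down it reaches from about 400 to 925 mm from the base axis. Payload 12.5 kg.
Tool frame: the origin (TCP) lies midway between the tips of the shut fingers; the grasp point (between the pads) lies 19 mm behind it; z points along the fingers, y is the line along which they close (so a half turn about z gives the same grasp; the last joint's range is limited). The gripper opens to 95 mm and grips with 3 to 60 N. Pads are 20 mm wide; open, the fingers measure 119 mm over their backs; the gripper's body (75 mm by 180 mm) begins 59 mm behind the grasp point.
Start: joints at [-1.282, 0.491, 1.559, -0, 1.092, -0.106], TCP at [240.414, -576.93, 214.661] pointing down, gripper open.
Joint ranges: [-3.1, 3.1], [-0.84, 2.19], [0.05, 2.79], [-1.13, 4.28], [0.06, 2.93], [-2.69, 2.69]. Speed limits (rad/s): [2.22, 2.22, 2.79, 3.14, 3.14, 3.14].

INTERFACE

Orientations are given as [roll, pitch, yaw] about the fixed x, y, z axes, in that order (R = Rz(yaw) Ry(pitch) Rx(roll)).
In Python, from cell import state, read_camera, camera_info, env gives the robot as it stands.
- The arm moves only by the tool move_arm, never from a script. Its argument "commands" is a list of rows, each a list of 3 entries, a list of its own where there are three numbers: the shift along the world's x, y, z in cm, then the turn, a rotation vector about the world's x, y, z in degrees, then the opening, from 0 (shut) to 1 (fully open). A call has 1 to 10 rows; each row shifts and turns the commanded pose from where the row before left it; what a row does not reach is not made up. A row lasts 1/10 s, in which the tool goes at most 50 mm and 8.59 degrees, less where a joint would pass 70% of its speed; a pose out of reach is approached as far as the arm can. A call with a gripper value outside its range is refused whole. The fingers move at their own pace and stop on an object; the grip force is fixed at half the most. Time passes only in rows, so rows that do not move let the fingers close. It gives the time, the measured TCP pose, the force, the opening and the grip force at its end, in the units of the state.
- state(): the state, without advancing time (a new reading comes with each control period).
- read_camera(name): name is "scene" or "top"; returns the picture (480x640x3 uint8, blue, green, red); there is no depth.
- camera_info(name): a dict with "K" (3x3 intrinsics, pixels), "k1" (the pictures are not rectified: a ray, as slopes to the right and down, at radius r is drawn at 1 + k1 r^2 times it, then the intrinsics apply), "cam_to_world" (4x4, takes a point from camera to world coordinates). Camera axes: x right, y down, z forward; pixel columns grow to the right and rows downward; lengths in mm; the calibration is good to about 2 mm. A picture is of the moment at which its call begins. camera_info takes no time and is no camera call.
- env.job_done(): hands the job in; it is judged then, once.
The state is a dict: "t": time; "joints": joint angles; "qvel": joint speeds; "tau": joint torques, N m; "eef_pos": TCP position; "tcp_rot": TCP orientation; "ft_force": force on the tool from outside, world axes, zero at the start; "moment": the same for the moment, N m; "opening": opening from 0.0 (shut) to 1.0 (fully open); "grip_force": force on a finger pad.
Only numpy, scipy, OpenCV 4.12 (cv2) and the standard library are available. Lean on these libraries where they do the work, as an engineer would, in place of code of your own. Each camera call takes 0.05 s, during which the arm holds its last target. There are 200 camera calls.

## Working session

There is one attempt and no reset: what is moved stays moved. The work goes in short steps, Python scripts to look and compute and a tool call to move; the robot and the scene stay as the last step left them, time stands still between calls to the robot, and variables do not carry over. Pictures are saved under pics/ and viewed, at most 10 in all, crops included, and the job is handed in when it is done.

Besides the shell and the picture viewer there is one more tool, called after "Call:" as name(argument=value, ...) on one line, values as JSON. move_arm: Moves the arm, as the interface text tells. Its arguments: {"type":"object","properties":{"commands":{"type":"array"}},"required":["commands"]}

```bash
mkdir -p pics; ls; python3 - <<'E'
from cell import state, read_camera, camera_info
import cv2
s=state();print(s)
for n in("scene","top"):
    cv2.imwrite(f"pics/{n}0.png",read_camera(n));print(n,camera_info(n))
E
```

```text
pics
{'t': 0.0, 'joints': array([-1.28159684e+00,  4.91540100e-01,  1.55946212e+00, -5.17423109e-06,
        1.09168484e+00, -1.05604979e-01]), 'qvel': array([ 5.36329392e-06, -1.22296835e-03, -4.76322650e-04, -5.20323221e-04,
       -5.75995102e-04,  1.54660503e-03]), 'tau': array([ 2.47409749e-03, -6.12635851e+01, -2.58178121e+01,  6.93100621e-02,
        4.82236978e-02, -6.92578283e-05]), 'eef_pos': array([ 240.33850623, -576.67501649,  214.06947377]), 'tcp_rot': array([-3.14050386e+00, -1.10796516e-04,  3.94806793e-01]), 'ft_force': array([ 0.55661211,  0.2346421 , -0.38774101]), 'moment': array([0.02822715, 0.07132992, 0.04176353]), 'grip_force': 0.0, 'opening': 0.998709052771222}
scene {'K': array([[583.84896196,   0.        , 317.45888734],
       [  0.        , 583.84896196, 239.01549131],
       [  0.        ,   0.        ,   1.        ]]), 'k1': 0.06535301813652383, 'cam_to_world': array([[-6.98669430e-01, -3.91137637e-01,  5.99059577e-01,
        -4.18850255e+01],
       [-7.15338532e-01,  3.96330100e-01, -5.75511283e-01,
         5.43727406e+02],
       [-1.23212192e-02, -8.30622538e-01, -5.56699548e-01,
         5.62212706e+02],
       [ 0.00000000e+00,  0.00000000e+00,  0.00000000e+00,
         1.00000000e+00]])}
top {'K': array([[498.79614223,   0.        , 314.58529578],
       [  0.        , 498.79614223, 238.02080038],
       [  0.        ,   0.        ,   1.        ]]), 'k1': 0.008374217136466734, 'cam_to_world': array([[ 1.33112089e-02, -9.95846456e-01,  9.00702349e-02,
         4.32091124e+02],
       [-9.99191156e-01, -9.82919872e-03,  3.89925649e-02,
         5.03112370e+00],
       [-3.79452894e-02, -9.05164203e-02, -9.95171811e-01,
         9.12088504e+02],
       [ 0.00000000e+00,  0.00000000e+00,  0.00000000e+00,
         1.00000000e+00]])}
```

View pics/scene0.png

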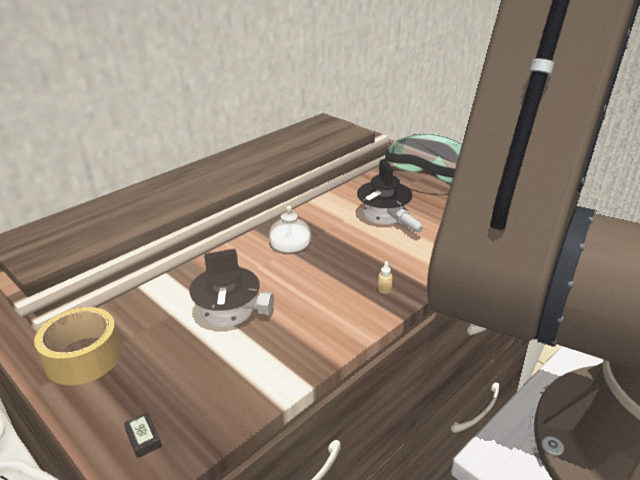

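View pics/top0.png

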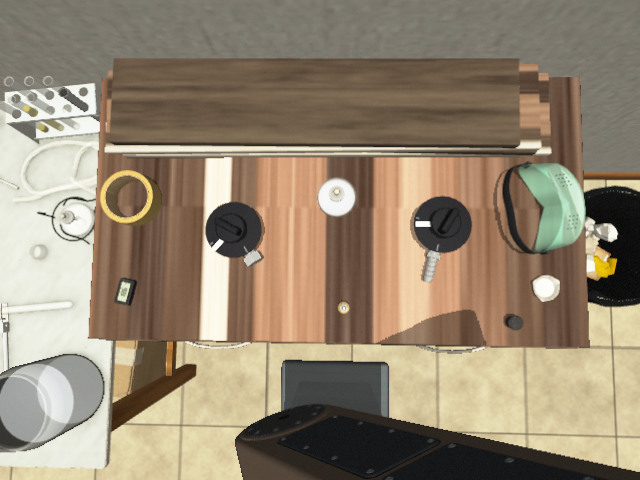

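The nozzle tap is the right one: top view about (443,224), nozzle end near (429,280); scene view about (384,195). The hex-capped tap is on the left at about (233,229). I'll zoom in on the nozzle tap.

```bash
python3 - <<'E'
import cv2,numpy as np
a=cv2.imread("pics/top0.png")[185:295,390:500];b=cv2.imread("pics/scene0.png")[140:250,335:445]
c=np.hstack([cv2.resize(i,(400,400),interpolation=cv2.INTER_CUBIC) for i in(a,b)])
c=(255*(c/255.)**.55).astype('uint8')
cv2.imwrite("pics/crop0.png",c)
E
```

```text
(no output)
```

View pics/crop0.png

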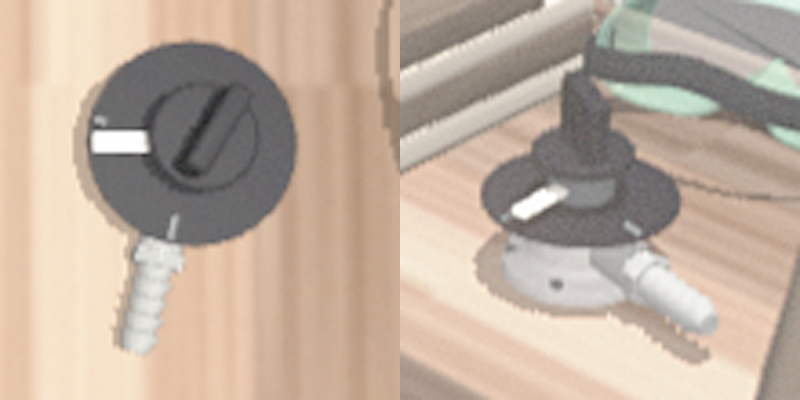

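The left half (top view) shows the white pointer pointing left, from (148,142) to (92,141). The fin's top runs from (240,92) to (195,170), and the nozzle tip is at (133,348). In the right half (scene view), the dial centre is about (580,193), the fin top about (586,84) and the nozzle tip about (708,322).

```bash
cat > h.py <<'E'
import numpy as np,cv2
from cell import camera_info
def ray(n,p):
    c=camera_info(n);T=c["cam_to_world"]
    u=cv2.undistortPoints(np.array([[p]],float),c["K"],np.array([c["k1"],0,0,0.]))[0,0]
    d=T[:3,:3]@[u[0],u[1],1];return T[:3,3],d/np.linalg.norm(d)
def tri(p,q):
    A=0;b=0;R=[ray("top",p),ray("scene",q)]
    for o,d in R:
        M=np.eye(3)-np.outer(d,d);A=A+M;b=b+M@o
    x=np.linalg.solve(A,b);return x.round(1),[round(float(np.linalg.norm((np.eye(3)-np.outer(d,d))@(x-o))),1) for o,d in R]
def atz(n,p,z):
    o,d=ray(n,p);return (o+d*(z-o[2])/d[2]).round(1)
E
python3 - <<'E'
from h import *
k=110/400
t=lambda x,y:(390+(x+.5)*k-.5,185+(y+.5)*k-.5)
s=lambda x,y:(335+(x-400+.5)*k-.5,140+(y+.5)*k-.5)
for n,a,b in(("dial",(193,143),(580,193)),("fin",(218,131),(586,84)),("noz",(133,348),(708,322)),("ptr",(92,141),(520,216))):
    print(n,tri(t(*a),s(*b)))
d=atz("top",t(193,143),43);n=atz("top",t(133,348),25)
print("z-based",d,n,"yaw -x axis",np.degrees(np.arctan2(*(n-d)[1::-1])))
a,b=atz("top",t(240,92),102),atz("top",t(195,170),102);print("fin",(a+b)/2,a-b,np.degrees(np.arctan2(*(a-b)[1::-1])))
p=atz("top",t(92,141),53)
print("ptr",p,np.degrees(np.arctan2(*(p-d)[1::-1])))
print("mask/shelf",atz("top",(505,205),0),atz("top",(440,152),40),atz("top",(440,150),0))
E
```

```text
dial (array([ 538. , -182.9,   43. ]), [0.7, 0.7])
fin (array([ 536.2, -180.5,  104.3]), [0.9, 0.9])
noz (array([ 439.4, -158.2,   22.8]), [0.3, 0.3])
ptr (array([ 536.8, -134.6,   50.3]), [0.5, 0.5])
z-based [ 537.5 -183.3   43. ] [ 439.6 -157.5   25. ] yaw -x axis 165.23627375092886
fin [ 535.8 -181.4  102. ] [ 35.2 -20.2   0. ] -29.849946789531828
ptr [ 536.8 -133.8   53. ] 90.81018934241759
mask/shelf [ 578.4 -305.1    0. ] [ 665.8 -180.4   40. ] [ 680.2 -189.     0. ]
```

Tap axis is about (537, -182.5), nozzle heading 165°, pointer 91° (valve about 0.27 rad, so about 74.5° to turn). The fin lies at -30°. I'll move above it with tool yaw -30°.

Call:
move_arm(commands=[[[2.1,2.8,0],[0,0,-4],1],[[2.1,2.8,0],[0,0,-4],1],[[2.1,2.8,0],[0,0,-4],1],[[2.1,2.8,0],[0,0,-4],1],[[2.1,2.8,0],[0,0,-4],1],[[2.1,2.8,0],[0,0,-4],1],[[2.1,2.8,0],[0,0,-4],1],[[2.1,2.8,0],[0,0,-4],1],[[2.1,2.8,0],[0,0,-4],1],[[2.1,2.8,0],[0,0,-4],1]])

```text
t: 1.1
eef_pos: [451.0, -295.6, 214.5]
tcp_rot: [-3.142, 0.0, -0.306]
ft_force: [-0.0, -0.1, -0.2]
opening: 1.002
grip_force: 0.0
```

Call:
move_arm(commands=[[[2.1,2.8,0],[0,0,-4],1],[[2.1,2.8,0],[0,0,-4],1],[[2.1,2.8,0],[0,0,-4],1],[[2.3,3.0,0],[0,0,-0.5],1],[[0,0,0],[0,0,0],1],[[0,0,0],[0,0,0],1]])

```text
t: 1.7
eef_pos: [536.4, -182.3, 214.3]
tcp_rot: [3.141, 0.001, -0.52]
ft_force: [-0.0, 0.2, -0.6]
opening: 1.0
grip_force: 0.0
```

```bash
python3 - <<'E'
from cell import *
import cv2
s=state();print(s["eef_pos"],s["tcp_rot"],s["joints"],s["ft_force"])
a=read_camera("scene");cv2.imwrite("pics/s1.png",cv2.resize(a[60:260,280:480],(600,600),interpolation=cv2.INTER_CUBIC))
E
```

```text
[ 536.44714311 -182.33704344  214.29549053] [ 3.14129370e+00  7.70526669e-04 -5.19637591e-01] [-4.44104752e-01  4.08634848e-01  1.70442391e+00 -2.80007135e-04
  1.02932481e+00  1.64647346e+00] [-0.00184383  0.19493192 -0.55111898]
```

View pics/s1.png

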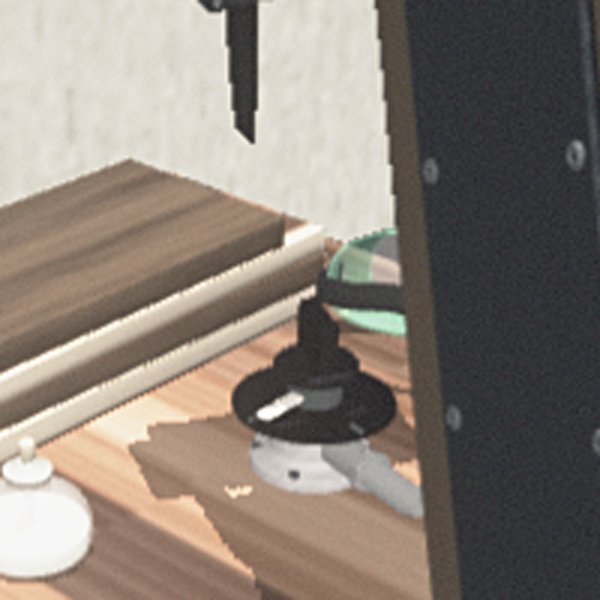

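The view shows the arm above the tap, one finger at (240,130), the fin clear below at (320,320) and the pointer unchanged. I'll descend to TCP z about 75 and close.

Call:
move_arm(commands=[[[0,0,-2],[0,0,0],1],[[0,0,-3],[0,0,0],0.8],[[0,0,-3],[0,0,0],0.6],[[0,0,-2.5],[0,0,0],0.6],[[0,0,-1.5],[0,0,0],0.6],[[0,0,-1],[0,0,0],0.6],[[0,0,-0.9],[0,0,0],0.6],[[0,0,0],[0,0,0],0.6],[[0,0,0],[0,0,0],0.6]])

```text
t: 2.65
eef_pos: [536.6, -183.2, 76.1]
tcp_rot: [3.142, -0.001, -0.522]
ft_force: [0.1, 0.1, 0.0]
opening: 0.604
grip_force: 0.0
```

Call:
move_arm(commands=[[[0,0,0],[0,0,0],0.3],[[0,0,0],[0,0,0],0.2],[[0,0,0],[0,0,0],0],[[0,0,0],[0,0,0],0],[[0,0,0],[0,0,0],0],[[0,0,0],[0,0,0],0],[[0,0,0],[0,0,0],0]])

```text
t: 3.35
eef_pos: [536.8, -182.1, 75.8]
tcp_rot: [-3.14, -0.0, -0.522]
ft_force: [3.1, 6.2, 1.1]
opening: 0.124
grip_force: 30.0
```

Gripped on 11.8 mm, which matches the fin. Next is the press.

Call:
move_arm(commands=[[[0.03,0.06,-0.2],[0,0,0],0],[[0,0,-0.2],[0,0,0],0],[[0,0,-0.2],[0,0,0],0],[[0,0,-0.15],[0,0,0],0],[[0,0,-0.1],[0,0,0],0],[[0,0,0],[0,0,0],0],[[0,0,0],[0,0,0],0]])

```text
t: 4.05
eef_pos: [537.0, -182.0, 67.9]
tcp_rot: [-3.141, -0.001, -0.522]
ft_force: [-0.8, 6.1, 13.2]
opening: 0.124
grip_force: 30.0
```

Call:
move_arm(commands=[[[0,0,-0.05],[0,0,2],0],[[0,0,0],[0,0,4],0],[[0,0,0],[0,0,4],0],[[0,0,0],[0,0,4],0],[[0,0,0],[0,0,4],0],[[0,0,0],[0,0,4],0],[[0,0,0],[0,0,4],0],[[0,0,0],[0,0,4],0]])

```text
t: 4.85
eef_pos: [536.7, -182.9, 67.5]
tcp_rot: [3.141, -0.001, 0.005]
ft_force: [-3.8, -0.7, 12.4]
opening: 0.124
grip_force: 30.0
```

Call:
move_arm(commands=[[[0,0,0],[0,0,4],0],[[0,0,0],[0,0,4],0],[[0,0,0],[0,0,4],0],[[0,0,0],[0,0,4],0],[[0,0,0],[0,0,4],0],[[0,0,0],[0,0,4],0],[[0,0,0],[0,0,4],0],[[0,0,0],[0,0,4],0],[[0,0,0],[0,0,4],0],[[0,0,0],[0,0,0],0]])

```text
t: 5.85
eef_pos: [537.2, -183.9, 67.7]
tcp_rot: [3.138, -0.0, 0.633]
ft_force: [-3.9, -5.9, 13.3]
opening: 0.122
grip_force: 30.0
```

```bash
python3 - <<'E'
from cell import *
import cv2,numpy as np
s=state();print(s["eef_pos"],s["tcp_rot"],s["moment"],s["ft_force"])
a=read_camera("scene")[140:250,335:445];b=read_camera("top")[185:295,390:500]
c=np.hstack([cv2.resize(i,(400,400),interpolation=cv2.INTER_CUBIC) for i in(b,a)])
cv2.imwrite("pics/c2.png",(255*(c/255.)**.55).astype('uint8'))
E
```

```text
[ 537.18180525 -183.93003572   67.72781225] [ 3.13831033e+00 -7.52233615e-05  6.33037788e-01] [-1.30882221  0.68688053 -0.04598674] [-3.85851205 -5.90331094 13.28206927]
```

View pics/c2.png

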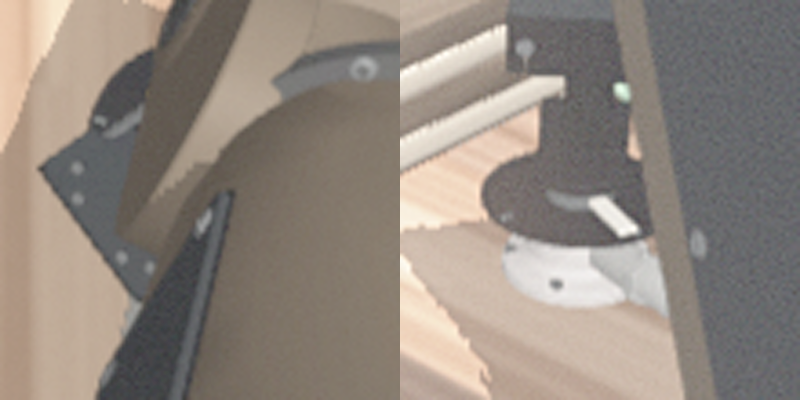

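The pointer has followed the knob. In the scene half it runs from (597,203) to its tip at (630,233), almost over the open mark. I'll compute the remaining angle.

```bash
python3 - <<'E'
from h import *
k=110/400
t=lambda x,y:(390+(x+.5)*k-.5,185+(y+.5)*k-.5)
s=lambda x,y:(335+(x-400+.5)*k-.5,140+(y+.5)*k-.5)
A=lambda v:round(float(np.degrees(np.arctan2(v[1],v[0]))),1)
c=np.array([537.3,-182.8])
for n,p,z in(("ptr0",(520,216),53),("ptr0in",(562,190),53),("now",(630,234),53),("nowin",(597,203),53),("mark",(633,228),43)):
    q=atz("scene",s(*p),z)[:2];print(n,q,np.linalg.norm(q-c),A(q-c))
q=atz("top",t(175,225),43)[:2];print("markTop",A(q-c))
q=atz("top",t(100,120),43)[:2];print("mark0Top",A(q-c))
E
```

```text
ptr0 [ 533.3 -131.3] 51.655106233556424 94.4
ptr0in [ 535.5 -164.6] 18.288794383446945 95.6
now [ 485.1 -154.7] 59.282796830109106 151.7
nowin [ 515.1 -166.6] 27.482357977437044 143.9
mark [ 498.  -173.9] 40.2951609998024 167.2
markTop 168.0
mark0Top 75.9
```

About 9° remain.

Call:
move_arm(commands=[[[0,0.08,0],[0,0,3],0],[[0,0,0],[0,0,3],0],[[0,0,0],[0,0,3],0],[[0,0,0],[0,0,0],0],[[0,0,0],[0,0,0],0],[[0,0,0],[0,0,0],0]])

```text
t: 6.55
eef_pos: [537.5, -184.0, 67.9]
tcp_rot: [3.137, 0.001, 0.788]
ft_force: [-4.6, -12.6, 12.3]
opening: 0.124
grip_force: 30.0
```

```bash
python3 - <<'E'
from cell import *
s=state();print(s["eef_pos"],s["tcp_rot"],s["moment"],s["ft_force"])
E
```

```text
[ 537.45373355 -184.01130767   67.89493069] [3.13680224e+00 7.15840692e-04 7.87831444e-01] [-2.34833594  0.7995049   0.00813996] [ -4.63963183 -12.56328824  12.25381922]
```

Call:
move_arm(commands=[[[0,0,0.4],[0,0,0],0],[[0,0,0.4],[0,0,0],0],[[0,0,0],[0,0,0],0],[[0,0,0],[0,0,0],0.3],[[0,0,0],[0,0,0],0.5],[[0,0,0],[0,0,0],0.5],[[0,0,0],[0,0,0],0.5],[[0,0,1],[0,0,0],0.5],[[0,0,2],[0,0,0],0.5],[[0,0,3],[0,0,0],0.5]])

```text
t: 7.55
eef_pos: [536.1, -181.2, 134.8]
tcp_rot: [-3.139, 0.001, 0.788]
ft_force: [0.1, -0.3, 0.4]
opening: 0.5
grip_force: 0.0
```

Call:
move_arm(commands=[[[0,0,3],[0,0,0],0.5],[[0,0,3],[0,0,0],0.5],[[-2,-3,2],[0,0,0],0.5],[[-2,-4,0],[0,0,0],0.5],[[-2,-4,0],[0,0,0],0.5],[[-2,-4,0],[0,0,0],0.5],[[-2,-4,0],[0,0,0],0.5],[[-2,-4,0],[0,0,0],0.5],[[-2,-4,0],[0,0,0],0.5],[[-2,-4,0],[0,0,0],0.5]])

```text
t: 8.55
eef_pos: [375.6, -492.9, 215.5]
tcp_rot: [3.141, 0.0, 0.788]
ft_force: [0.3, -0.6, 0.3]
opening: 0.499
grip_force: 0.0
```

Call:
move_arm(commands=[[[-2,-4,0],[0,0,0],0.5],[[-2,-4,0],[0,0,0],0.5],[[-2,-4,0],[0,0,0],0.5],[[0,0,0],[0,0,0],0.5]])

```text
t: 8.95
eef_pos: [313.7, -615.3, 214.6]
tcp_rot: [3.141, 0.001, 0.784]
ft_force: [0.9, 0.3, -0.9]
opening: 0.5
grip_force: 0.0
```

```bash
python3 - <<'E'
from cell import *
import cv2,numpy as np
s=state();print(s["eef_pos"],s["ft_force"])
a=read_camera("scene")[140:250,335:445];t=read_camera("top");cv2.imwrite("pics/top3full.png",t);b=t[185:295,390:500]
c=np.hstack([cv2.resize(i,(400,400),interpolation=cv2.INTER_CUBIC) for i in(b,a)])
cv2.imwrite("pics/c3.png",(255*(c/255.)**.55).astype('uint8'))
E
```

```text
[ 313.70838548 -615.3080949   214.59078938] [ 0.89353015  0.32979312 -0.90351197]
```

View pics/c3.png

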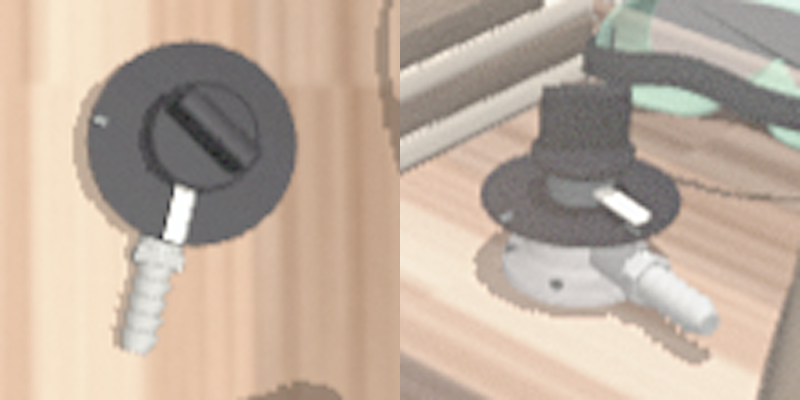

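The white pointer, from (184,187) to (174,241), now lies over the nozzle (150,250)–(133,348), and the knob is up. I'll check the angle.

```bash
python3 - <<'E'
from h import *
import cv2
k=110/400
t=lambda x,y:(390+(x+.5)*k-.5,185+(y+.5)*k-.5)
A=lambda v:round(float(np.degrees(np.arctan2(v[1],v[0]))),1)
im=cv2.imread("pics/top3full.png")[185:295,390:500];i0=cv2.imread("pics/top0.png")[185:295,390:500]
for im,(x0,x1,y0,y1) in((i0,(23,43,34,44)),(im,(42,56,48,66))):
    w=np.clip(im.min(2).astype(float)-120,0,None);m=np.zeros_like(w);m[y0:y1,x0:x1]=1;w*=m
    ys,xs=np.mgrid[:110,:110];W=w.sum();cx,cy=(w*xs).sum()/W,(w*ys).sum()/W
    C=np.cov(np.vstack([xs.ravel(),ys.ravel()]),aweights=w.ravel());d=np.linalg.eigh(C)[1][:,1]
    P=[atz("top",(390+cx+e*d[0],185+cy+e*d[1]),53)[:2] for e in(-6,6)]
    ce=atz("top",(390+cx,185+cy),53)[:2]
    print("axis dir",A(P[1]-P[0]),"centre",ce,[A(ce-np.array(c)) for c in((537.3,-182.8),(537,-182))])
a,b=atz("top",t(158,265),22),atz("top",t(134,345),22)
print("nozzle axis",A(b-a), A(b[:2]-np.array([537.3,-182.8])))
E
```

```text
axis dir 89.4 centre [ 536.7 -146.4] [90.9, 90.5]
axis dir 166.3 centre [ 502.1 -174.2] [166.3, 167.4]
nozzle axis 163.2 165.9
```

```bash
python3 -c "
from cell import env
print(env.job_done())"
```

```text
the job is handed in; nothing more can be done
None
```

The nozzle tap is open: its white pointer measures within about 1° of the nozzle. The knob was released and is up, the arm is clear, the blanked tap was not touched, and the job was handed in at about 9 s.

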